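Tug the lid of the gauge-block case, free its catch if it is caught, and hold the lid open

TASK

Open the small plywood case on the saw table for a workmate who needs the gauge blocks inside. First tug its lid up by the bar handle, before touching the slide, to learn if the hidden catch holds it; if it is caught, push the thumb slide on the front ledge across to its other end (if it is not caught the slide already stands right, and moving it could lock the lid). Then lift the lid about half way, some 50 degrees, and finish while still holding it there by the handle, without knocking over or shoving the things that stand around.

Things in the scene. Friction and masses are not known exactly. Their poses are not given: they have to be found in the camera images.
- case: plywood case fixed to the table, 170 deep (x) x 240 wide (y) x 100 mm high. Origin: centre of its underside; x to its hinged back, y to its left, z up. The front 40 mm of its top is a fixed ledge (top at z = 100 mm) with the steel thumb slide; the rest, local x -44 to +85 mm, is the lid, shut top face at z = 100 mm. Bolt and keeper are hidden inside.
- lid (a joint): hinge of the lid, rad: 0 shut, grows as the front edge rises, stop at 1.15. Axis along the case's y at local x = +85, z = 94 mm. The lid weighs about 0.4 kg and falls shut when let go. Caught, it still has play: it rises to about 0.05 rad (6 mm at the handle), then stops hard; free, it keeps rising.
- handle (a point): middle of the lid's bar handle: a round steel bar 10 mm thick, 80 mm long, along the case's y, on a post at each end, its axis 37 mm above the lid's top (open below). With the lid shut it lies at (-22, 0, 137) mm in the case's frame. It turns with the lid (axes parallel to the case's when shut).
- tab (a joint): travel of the thumb slide, m, along the case's +y (its left): 0 at the start of every run, 0.014 at the other end; about 3 N of friction, stays where left. It carries the hidden bolt: which end locks differs from run to run and nothing outside shows it. If the lid is caught at 0 it is free at 0.014; if free at 0, moving the slide usually locks it.
- tab_grip (a point): middle of the dark steel thumb piece, 14 mm wide (y) x 18 mm (x), its top 30 mm above the ledge; this point is 20 mm above the ledge, at (-65, 55, 120) mm in the case's frame with the slide at 0. Around it lie a flat guide plate 2 mm thick and a foot 24 mm (y) x 20 mm (x), up to 7 mm above the ledge.
- cup: metal screw cup, 69 mm round, 54 mm high, bystander to the right of the case; origin at the centre of its underside
- block: wood offcut 38 x 60 x 32 mm, bystander to the left of the case; origin at the centre of its underside
- tape: tape measure 38 x 101 x 68 mm, bystander near the rip fence; origin at the centre of its underside
- hammer: wooden mallet 100 x 234 x 52 mm lying at the left edge of the table, bystander; origin at the centre of its underside
- tin: round tin with a lid, 70 mm across, 29 mm high, bystander near the rip fence; origin at the centre of its underside

How it is judged:
By the outcome, as a careful person would: the job done as asked, in the order asked, and still so for the second after the job is handed in, while the arm keeps its last pose, push and grip.
It also fails if it takes over 58 s, if anything falls off the work surface, if the arm or the gripper's body presses on something with over 40 N, if the wrist force passes 120 N, or if a joint passes its speed limit or range.

ROBOT

A 6-joint arm with a two-finger parallel gripper is mounted at the origin on a cart in front of the work surface, level with it; the furniture and walls round the work are solid. World frame = base frame: x ahead of the robot, y to its left, z up, the work surface at z = 0. Lengths are in m, angles in rad, forces in N, time in s.
With the tool pointing down it reaches from about 0.325 to 0.9 m from the base axis. Payload 6.1 kg.
Tool frame: the origin (TCP) lies at the very end of the fingers, on their centre line; the grasp point (between the pads) lies 19 mm behind it; z points along the fingers, y is the line along which they close (so a half turn about z gives the same grasp; the last joint's range is limited). The gripper opens to 85 mm and grips with 20 to 120 N. Pads are 22 mm wide; open, the fingers measure 114 mm over their backs; the gripper's body (76 mm by 85 mm) begins 54 mm behind the grasp point. The pads swing forward as they close: fully open they stand 13 mm farther back than shut.
Start: joints at [-1.319, 0.22, 1.526, -0, 1.395, -0.126], TCP at [0.231, -0.581, 0.231] pointing down, gripper open.
Joint ranges: [-2.98, 2.98], [-0.91, 2.08], [0.09, 2.57], [-1.24, 4.39], [0.2, 2.65], [-2.68, 2.68]. Speed limits (rad/s): [2.57, 2.57, 3.01, 3.14, 3.14, 3.14].

INTERFACE

Orientations are given as a unit quaternion [w, x, y, z].
In Python, from rig import read_state, get_image, finish_job, find_in, landmark_of gives the robot as it stands.
- The arm moves only by the shell command python3 -m jog 'ROWS' [OPENING]. ROWS is JSON, a list of rows, each an object with "delta_pos": the shift along the tool's x, y, z in m, a list of three; "roll": the turn about the tool's z in degrees. A call has 1 to 8 rows; each row is the pose to reach, as a shift and turn from the pose commanded when the call began, along the tool's axes at that moment; what a row does not reach only later rows make up. A row lasts 1/8 s, in which the tool goes at most 62.5 mm and 10.7 degrees, less where a joint would pass 70% of its speed; a pose out of reach is approached as far as the arm can. A call with a gripper value outside its range is refused whole. OPENING is the closure, from -1 (fully open) to 1 (shut), set as the call begins (- or left out, the last holds). The fingers move at their own pace and stop on an object; the grip force is fixed at half the most. Time passes only in rows, so rows that repeat a pose let the fingers close. It gives the time, the measured TCP pose, the force, the opening and the grip force at its end, in the units of the state.
- read_state(): the state, without advancing time (a new reading comes with each control period).
- get_image(name): name is "scene" or "top"; returns a dict with "color" (384x512x3 uint8, blue, green, red), "camera_matrix" (3x3 intrinsics, pixels), "D" ([k1, k2, p1, p2, k3] as OpenCV has them; the pictures are not rectified), "camera_from_world" (4x4, takes a point from world to camera coordinates). Camera axes: x right, y up, looking along -z (the intrinsics and any distortion apply to the point x, -y, -z); pixel columns grow to the right and rows downward; lengths in m; the calibration is good to about 2 mm. A picture is of the moment at which its call begins. There is no depth.
- finish_job(): hands the job in; it is judged then, once.
Trained networks look in the newest picture that a camera, given by its name, has taken for a name from the list of things; names that differ only in an ending like _2 or _b are one class to them, and where a whole thing is asked for, a point or a joint stands for the part that bears it (a point fixed in the world has none). Each returns a list of dicts, best first, with "score" (0 to 1); they miss things now and then, are a little off and sometimes report something else, mostly with a low value. They report only what shows in the picture. A call takes as long as a camera call.
- find_in(label, camera): "rect" ([left, top, right, bottom] in pixels, round what is visible of it).
- landmark_of(label, camera): "point" ([row, column] in pixels: a listed point, or the origin of a listed thing).
The state is a dict: "clock": time; "joint_pos": joint angles; "joint_vel": joint speeds; "joint_torque": joint torques, N m; "tool_pos": TCP position; "orientation": TCP orientation; "ft_force": force on the tool from outside, world axes, zero at the start; "ft_torque": the same for the moment, N m; "width": finger opening in m; "grip_force": force on a finger pad.
Only numpy, scipy, OpenCV 4.12 (cv2) and the standard library are available. Lean on these libraries where they do the work, as an engineer would, in place of code of your own. Each camera call takes 0.05 s, during which the arm holds its last target. There are 200 camera calls.

## Working session

There is one attempt and no reset: what is moved stays moved. The work goes in short steps, Python scripts to look and compute and a shell command to move; the robot and the scene stay as the last step left them, time stands still between calls to the robot, and variables do not carry over. Pictures are saved under pics/ and viewed, at most 10 in all, crops included, and the job is handed in when it is done.

```bash
mkdir -p pics; ls; cat > h.py <<'E'
import numpy as np,cv2
from rig import *
def cam(n):
    im=get_image(n);return im
def proj(im,P):
    P=np.atleast_2d(P);T=np.array(im["camera_from_world"])
    c=P@T[:3,:3].T+T[:3,3];c=c*[1,-1,-1]
    p,_=cv2.projectPoints(c.reshape(-1,1,3),np.zeros(3),np.zeros(3),np.array(im["camera_matrix"]),np.array(im["D"],float))
    return p[:,0]
def ray(im,uv):
    T=np.array(im["camera_from_world"])
    n=cv2.undistortPoints(np.array([[uv]],float),np.array(im["camera_matrix"]),np.array(im["D"],float))[0,0]
    d=T[:3,:3].T@np.array([n[0],-n[1],-1]);return -T[:3,:3].T@T[:3,3],d/np.linalg.norm(d)
def atz(im,uv,z):
    o,d=ray(im,uv);return o+d*(z-o[2])/d[2]
def tri(obs):
    A=np.zeros((3,3));b=np.zeros(3)
    for o,d in obs:
        M=np.eye(3)-np.outer(d,d);A+=M;b+=M@o
    x=np.linalg.solve(A,b);return x,[np.linalg.norm((np.eye(3)-np.outer(d,d))@(x-o)) for o,d in obs]
E
python3 - <<'E'
from h import *
ims={}
for n in("scene","top"):
    ims[n]=cam(n);cv2.imwrite(f"pics/{n}0.png",ims[n]["color"])
for l in("case","handle","tab_grip","cup","block","tape","hammer","tin"):
    r=[]
    for n in ims:
        q=landmark_of(l,n)
        print(l,n,[(np.round(k["point"]),round(k["score"],2)) for k in q[:2]])
        if q:r.append((n,q[0]["point"][::-1]))
    z={"handle":.137,"tab_grip":.12}.get(l,0)
    for n,p in r: print("   atz",n,atz(ims[n],p,z).round(4))
    if len(r)==2: print("   tri",tri([ray(ims[n],p) for n,p in r]))
s=read_state();print({k:np.round(v,3) for k,v in s.items()})
E
```

```text
pics
case scene [(array([248., 250.]), 0.68)]
case top [(array([201., 229.]), 0.7)]
   atz scene [0.5384 0.1561 0.    ]
   atz top [0.5443 0.1539 0.    ]
   tri (array([ 0.542965  ,  0.15323068, -0.0043935 ]), [np.float64(0.0020389247006237293), np.float64(0.0020389247006237306)])
handle scene [(array([211., 258.]), 0.58)]
handle top []
   atz scene [0.5152 0.1608 0.137 ]
tab_grip scene [(array([235., 247.]), 0.67)]
tab_grip top [(array([215., 197.]), 0.43)]
   atz scene [0.4972 0.2271 0.12  ]
   atz top [0.4946 0.2263 0.12  ]
   tri (array([0.49570847, 0.22694394, 0.12044078]), [np.float64(0.0013231051668430517), np.float64(0.0013231051668430153)])
cup scene [(array([235., 307.]), 0.72)]
cup top [(array([239., 276.]), 0.58)]
   atz scene [0.4484 0.0263 0.    ]
   atz top [0.4381 0.0176 0.    ]
   tri (array([ 0.44389113,  0.02054599, -0.00250098]), [np.float64(0.0065546665732319894), np.float64(0.006554666573232007)])
block scene [(array([276., 192.]), 0.82)]
block top [(array([181., 179.]), 0.71), (array([201., 228.]), 0.61)]
   atz scene [0.5924 0.3151 0.    ]
   atz top [0.5984 0
[... 847 characters left out ...]
]
   atz top [ 0.6365 -0.2365  0.    ]
   tri (array([ 6.40411150e-01, -2.34584588e-01, -5.61740270e-04]), [np.float64(0.004323828946035727), np.float64(0.004323828946035797)])
{'clock': np.float64(0.9), 'joint_pos': array([-1.319,  0.22 ,  1.526,  0.   ,  1.395, -0.126]), 'joint_vel': array([-0.   ,  0.   , -0.001,  0.001, -0.001,  0.001]), 'joint_torque': array([ 2.0000e-03, -4.9683e+01, -3.8974e+01, -0.0000e+00,  1.0000e-03,
        0.0000e+00]), 'tool_pos': array([ 0.231, -0.581,  0.231]), 'orientation': array([0.   , 0.982, 0.188, 0.   ]), 'ft_force': array([-0.141, -0.745, -0.384]), 'ft_torque': array([ 0.042, -0.02 ,  0.004]), 'grip_force': np.float64(0.0), 'width': np.float64(0.085)}
```

View pics/scene0.png

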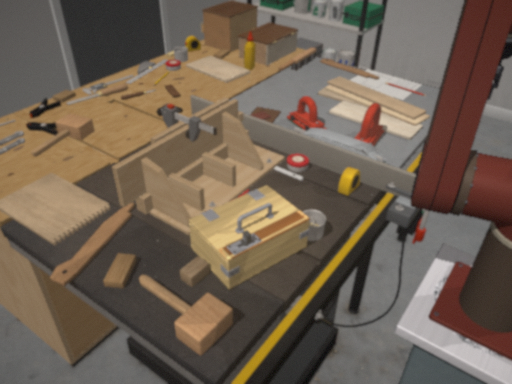

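View pics/top0.png

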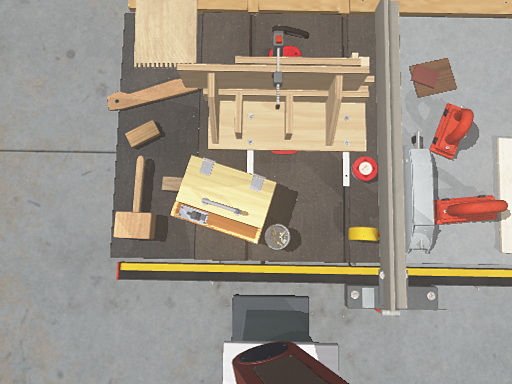

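```bash
cat > fit.py <<'E'
from h import *
from scipy.optimize import least_squares
C=np.array([[-85,-120,100],[-85,120,100],[85,120,100],[85,-120,100],[-85,-120,0],[-85,120,0],[85,120,0],[85,-120,0]])/1e3
def W(p,L):
    c,s=np.cos(p[2]),np.sin(p[2]);L=np.atleast_2d(L)
    return np.c_[p[0]+c*L[:,0]-s*L[:,1],p[1]+s*L[:,0]+c*L[:,1],L[:,2]]
E
python3 - <<'E'
from fit import *
p=[.542,.154,np.radians(-17.4)]
out=[]
for n,(u,v,w,h) in {"scene":(180,170,140,120),"top":(155,140,140,120)}.items():
    im=cam(n);k=5 if 0 else 4
    c=cv2.resize(im["color"][v:v+h,u:u+w],None,fx=k,fy=k,interpolation=cv2.INTER_CUBIC)
    d=c.copy()
    q=(proj(im,W(p,C))-[u,v]+.5)*k
    for a,b in [(0,1),(1,2),(2,3),(3,0),(0,4),(1,5),(4,5)]:
        cv2.line(d,tuple(q[a].astype(int)),tuple(q[b].astype(int)),(255,0,255),1)
    q=(proj(im,W(p,np.array([[-22,-40,137],[-22,40,137],[-65,55,130]])/1e3))-[u,v]+.5)*k
    for z in q: cv2.circle(d,tuple(z.astype(int)),4,(0,255,0),1)
    cv2.imwrite(f"pics/o_{n}.png",d)
E
```

```text
(no output)
```

View pics/o_scene.png

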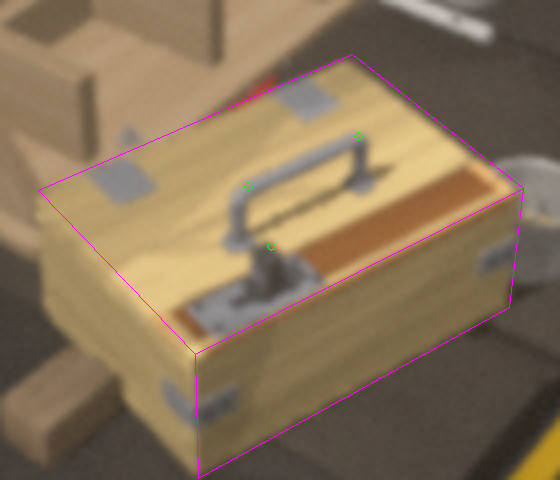

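View pics/o_top.png

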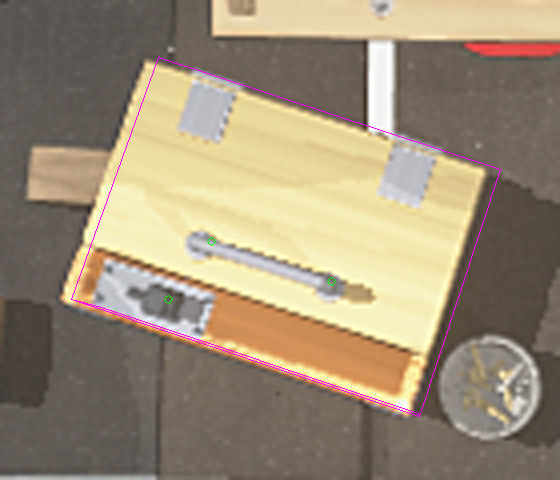

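```bash
python3 - <<'E'
from fit import *
H=np.array([[-22,-40,137],[-22,40,137]])/1e3
L=np.r_[C[:5+1],H]
obs={"scene":((180,170),{2:(40,195),3:(352,57),0:(520,190),1:(195,352),5:(198,476),6:(362,138),7:(238,190)}),
"top":((155,140),{2:(147,62),3:(488,172),0:(408,413),1:(64,298),6:(331,287),7:(199,243)})}
ims={n:cam(n) for n in obs}
def res(p,names=("scene","top")):
    r=[]
    for n in names:
        o,d=obs[n];q=proj(ims[n],W(p,L))
        for i,z in d.items(): r+=list(q[i]-(np.array(z)/4-.5+o))
    return np.array(r)
for ns in(("scene",),("top",),("scene","top")):
    f=least_squares(res,[.542,.154,-.3],args=(ns,));print(ns,f.x.round(4),np.degrees(f.x[2]).round(2),f.fun.round(1))
p=f.x;np.save("p.npy",p)
D=np.array([[-22,0,137],[-65,55,120],[-65,55,130],[85,0,94]])/1e3
print(W(p,D).round(4), np.hypot(*W(p,D)[:,:2].T))
for n in ims: print(n,-np.array(ims[n]["camera_from_world"])[:3,:3].T@np.array(ims[n]["camera_from_world"])[:3,3])
E
```

```text
('scene',) [ 0.5422  0.1552 -0.3054] -17.5 [-0.9 -1.1 -0.2 -0.3  0.6 -0.  -0.4  1.  -0.3  0.8 -1.2 -0.2  2.3 -0.7]
('top',) [ 0.5409  0.1599 -0.2998] -17.18 [ 0.4 -0.6  0.8 -0.4  0.7  1.  -0.3  0.9 -2.3 -1.1  0.8  0.1]
('scene', 'top') [ 0.5412  0.1579 -0.3027] -17.34 [-1.3 -0.2 -0.6  0.3  0.4  0.6 -0.6  1.9 -0.5  1.8 -1.5  0.5  2.   0.1
  1.3 -0.8  1.6 -0.3  1.4  1.   0.4  0.7 -1.5 -1.1  1.6 -0. ]
[[0.5202 0.1644 0.137 ]
 [0.4955 0.2297 0.12  ]
 [0.4955 0.2297 0.13  ]
 [0.6223 0.1325 0.094 ]] [0.54551989 0.54616727 0.54616727 0.63624417]
scene [0.05218785 0.82491958 0.80220508]
top [0.44162074 0.07391072 1.12314535]
```

```bash
python3 -m jog '[{"delta_pos":[0.04,-0.04,-0.01],"roll":-8},{"delta_pos":[0.08,-0.08,-0.02],"roll":-16},{"delta_pos":[0.12,-0.12,-0.02],"roll":-24},{"delta_pos":[0.16,-0.16,-0.02],"roll":-32},{"delta_pos":[0.2,-0.2,-0.02],"roll":-40},{"delta_pos":[0.24,-0.24,-0.02],"roll":-48},{"delta_pos":[0.28,-0.28,-0.02],"roll":-51},{"delta_pos":[0.3,-0.32,-0.02],"roll":-51}]' 0
cat > d.py <<'E'
import sys
from fit import *
from scipy.spatial.transform import Rotation as R
p=np.load("p.npy");s=read_state();q=s["orientation"];M=R.from_quat([*q[1:],q[0]]).as_matrix()
L=np.array([float(a) for a in sys.argv[1:4]])/1e3
c,sn=np.cos(p[2]),np.sin(p[2]);cw=np.array([[c,-sn,0],[sn,c,0],[0,0,1]])
loc=cw.T@(s["tool_pos"]-[p[0],p[1],0])
print("t",s["clock"],"tcp case mm",(loc*1e3).round(1),"tool delta mm",(M.T@cw@(L-loc)*1e3).round(1),"F case",(cw.T@s["ft_force"]).round(1),"T",np.round(s["ft_torque"],2),"w",round(s["width"],4),"g",round(s["grip_force"],1))
a=M.T@cw@[1,0,0];print("yaw err (tool angle of case x from tool y, +=roll needed)",np.degrees(np.arctan2(-a[0],a[1])).round(2))
E
python3 d.py -22 0 200
```

```text
clock: 2.1
tool_pos: [0.3921, -0.1709, 0.2516]
orientation: [0.0, 0.805, 0.593, 0.0]
ft_force: [0.8, -0.4, 0.1]
width: 0.0424
grip_force: 0.0
t 2.1 tcp case mm [ -44.3 -358.2  251.6] tool delta mm [358.2  22.8  51.7] F case [ 0.9 -0.2  0.1] T [ 0.02 -0.04 -0.01] w 0.0424 g 0.0
yaw err (tool angle of case x from tool y, +=roll needed) 0.09
```

```bash
python3 -m jog '[{"delta_pos":[0.05,0.003,0.0],"roll":0},{"delta_pos":[0.1,0.006,0.0],"roll":0},{"delta_pos":[0.16,0.01,0.0],"roll":0},{"delta_pos":[0.22,0.014,0.01],"roll":0},{"delta_pos":[0.28,0.018,0.03],"roll":0},{"delta_pos":[0.33,0.022,0.05],"roll":0},{"delta_pos":[0.358,0.023,0.05],"roll":0},{"delta_pos":[0.358,0.023,0.05],"roll":0}]'
python3 d.py -22 0 119
python3 - <<'E'
from fit import *
ims={}
cs=[]
for n,(u,v,w,h) in {"scene":(180,150,140,140),"top":(155,120,140,140)}.items():
    im=cam(n);cs.append(cv2.resize(im["color"][v:v+h,u:u+w],None,fx=2.8,fy=2.8,interpolation=cv2.INTER_CUBIC))
cv2.imwrite("pics/m1.png",np.hstack(cs))
E
```

```text
clock: 3.1
tool_pos: [0.5201, 0.1637, 0.2009]
orientation: [-0.0, 0.805, 0.594, -0.0]
ft_force: [-0.0, -0.6, -0.4]
width: 0.0427
grip_force: 0.0
t 3.1 tcp case mm [-21.9  -0.7 200.9] tool delta mm [ 0.7 -0.1 81.9] F case [ 0.1 -0.5 -0.4] T [ 0.01  0.03 -0.02] w 0.0427 g 0.0
yaw err (tool angle of case x from tool y, +=roll needed) 0.16
```

View pics/m1.png

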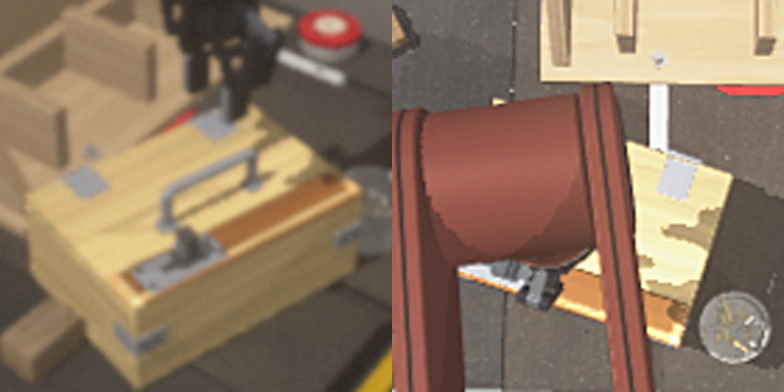

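The picture shows the gripper's tips near (215,95) in the left crop, above the bar (165–255, 150–190), which agrees with the computed pose. I'm descending now.

```bash
python3 -m jog '[{"delta_pos":[0,0,0.015],"roll":0},{"delta_pos":[0,0,0.03],"roll":0},{"delta_pos":[0,0,0.045],"roll":0},{"delta_pos":[0,0,0.06],"roll":0},{"delta_pos":[0,0,0.07],"roll":0},{"delta_pos":[0,0,0.08],"roll":0},{"delta_pos":[0,0,0.081],"roll":0},{"delta_pos":[0,0,0.081],"roll":0}]'
python3 d.py -22 0 119
python3 - <<'E'
from h import *
u,v,w,h=190,150,130,110
im=cam("scene");cv2.imwrite("pics/m2.png",cv2.resize(im["color"][v:v+h,u:u+w],None,fx=4,fy=4,interpolation=cv2.INTER_CUBIC))
E
```

```text
clock: 4.2
tool_pos: [0.5204, 0.1621, 0.1206]
orientation: [0.0, 0.806, 0.592, 0.0]
ft_force: [0.6, 0.5, -1.2]
width: 0.0426
grip_force: 0.0
t 4.2 tcp case mm [-21.1  -2.1 120.6] tool delta mm [ 2.1 -0.9  1.6] F case [ 0.4  0.6 -1.2] T [ 0.03  0.03 -0.02] w 0.0426 g 0.0
yaw err (tool angle of case x from tool y, +=roll needed) -0.01
```

View pics/m2.png

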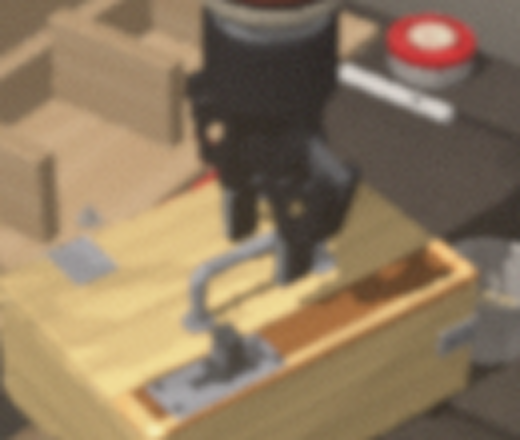

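The fingers straddle the bar, with tips at (240,235) and (290,280) and the bar passing between them near its middle. I'm closing now.

```bash
python3 -m jog '[{"delta_pos":[0,0,0],"roll":0},{"delta_pos":[0,0,0],"roll":0},{"delta_pos":[0,0,0],"roll":0},{"delta_pos":[0,0,0],"roll":0},{"delta_pos":[0,0,0],"roll":0}]' 1
python3 d.py -22 0 119
```

```text
clock: 4.88
tool_pos: [0.5186, 0.1626, 0.1208]
orientation: [-0.001, 0.806, 0.592, -0.001]
ft_force: [-8.5, 0.4, 7.7]
width: 0.0077
grip_force: 58.6
t 4.875 tcp case mm [-22.9  -2.2 120.8] tool delta mm [2.2 0.9 1.8] F case [-8.2 -2.1  7.7] T [0.28 1.26 0.03] w 0.0077 g 58.6
yaw err (tool angle of case x from tool y, +=roll needed) 0.01
```

```bash
python3 -m jog '[{"delta_pos":[0,-0.002,0],"roll":0},{"delta_pos":[0,-0.001,-0.002],"roll":0},{"delta_pos":[0,0,-0.004],"roll":0},{"delta_pos":[0,0,-0.004],"roll":0}]'; python3 d.py -22 0 119
python3 -m jog '[{"delta_pos":[0,0.0005,-0.002],"roll":0},{"delta_pos":[0,0.001,-0.004],"roll":0},{"delta_pos":[0,0.001,-0.004],"roll":0}]'; python3 d.py -22 0 119
```

```text
clock: 5.38
tool_pos: [0.5197, 0.1622, 0.124]
orientation: [-0.001, 0.806, 0.592, -0.0]
ft_force: [-0.4, 3.1, -2.3]
width: 0.0077
grip_force: 58.5
t 5.375 tcp case mm [-21.8  -2.2 124. ] tool delta mm [ 2.2 -0.2  5. ] F case [-1.3  2.9 -2.3] T [0.47 0.17 0.06] w 0.0077 g 58.5
yaw err (tool angle of case x from tool y, +=roll needed) -0.02
clock: 5.75
tool_pos: [0.5216, 0.1617, 0.1285]
orientation: [0.0, 0.806, 0.592, 0.0]
ft_force: [4.0, 3.0, -5.6]
width: 0.0077
grip_force: 58.4
t 5.75 tcp case mm [-19.8  -2.2 128.5] tool delta mm [ 2.2 -2.2  9.5] F case [ 2.9  4.  -5.6] T [ 0.46 -0.47  0.06] w 0.0077 g 58.4
yaw err (tool angle of case x from tool y, +=roll needed) -0.02
```

```bash
python3 -m jog '[{"delta_pos":[0,0.001,-0.002],"roll":0},{"delta_pos":[0,0.002,-0.004],"roll":0},{"delta_pos":[0,0.002,-0.004],"roll":0}]'; python3 d.py -22 0 119
```

```text
clock: 6.12
tool_pos: [0.5234, 0.1611, 0.1322]
orientation: [0.0, 0.806, 0.592, 0.0]
ft_force: [5.2, 1.6, -8.4]
width: 0.0077
grip_force: 58.3
t 6.125 tcp case mm [-17.9  -2.2 132.2] tool delta mm [ 2.2 -4.1 13.2] F case [ 4.5  3.1 -8.4] T [ 0.61 -0.45  0.06] w 0.0077 g 58.3
yaw err (tool angle of case x from tool y, +=roll needed) -0.03
```

```bash
python3 -m jog '[{"delta_pos":[0,0.001,-0.003],"roll":0},{"delta_pos":[0,0.002,-0.006],"roll":0},{"delta_pos":[0,0.004,-0.009],"roll":0},{"delta_pos":[0,0.004,-0.009],"roll":0}]'; python3 d.py -22 0 119
python3 - <<'E'
from h import *
u,v,w,h=180,150,140,130
im=cam("scene");cv2.imwrite("pics/m3.png",cv2.resize(im["color"][v:v+h,u:u+w],None,fx=4,fy=4,interpolation=cv2.INTER_CUBIC))
E
```

```text
clock: 6.62
tool_pos: [0.5283, 0.1596, 0.1415]
orientation: [0.001, 0.806, 0.592, 0.001]
ft_force: [9.0, 1.3, -9.8]
width: 0.0079
grip_force: 58.3
t 6.625 tcp case mm [-12.8  -2.2 141.5] tool delta mm [ 2.2 -9.3 22.5] F case [ 8.2  3.9 -9.8] T [ 0.32 -1.14 -0.02] w 0.0079 g 58.3
yaw err (tool angle of case x from tool y, +=roll needed) -0.04
```

View pics/m3.png

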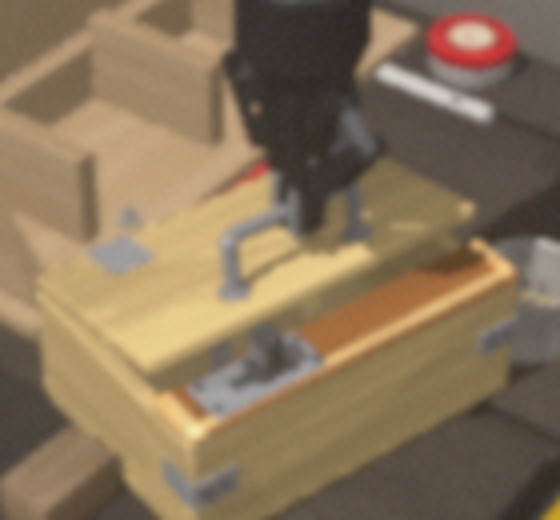

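The lid is clearly free: it has risen with only weight-like force, and there is an open gap along its front edge. I'll leave the slide alone and follow the arc.

```bash
python3 -m jog '[{"delta_pos":[0,0.004,-0.004],"roll":0},{"delta_pos":[0,0.0075,-0.0085],"roll":0},{"delta_pos":[0,0.011,-0.0125],"roll":0},{"delta_pos":[0,0.0145,-0.0165],"roll":0},{"delta_pos":[0,0.0185,-0.020],"roll":0},{"delta_pos":[0,0.0225,-0.024],"roll":0},{"delta_pos":[0,0.027,-0.0275],"roll":0},{"delta_pos":[0,0.031,-0.0305],"roll":0}]'; python3 d.py 18.7 -2 171
```

```text
clock: 7.68
tool_pos: [0.555, 0.1514, 0.1726]
orientation: [-0.001, 0.806, 0.593, -0.001]
ft_force: [-7.9, 6.1, 1.2]
width: 0.0078
grip_force: 58.4
t 7.675 tcp case mm [ 15.2  -2.1 172.6] tool delta mm [0.1 3.5 1.6] F case [-9.4  3.5  1.2] T [1.   1.43 0.01] w 0.0078 g 58.4
yaw err (tool angle of case x from tool y, +=roll needed) 0.01
```

```bash
python3 -m jog '[{"delta_pos":[0,0.0025,-0.0022],"roll":0},{"delta_pos":[0,0.006,-0.0045],"roll":0},{"delta_pos":[0,0.0097,-0.0065],"roll":0},{"delta_pos":[0,0.0133,-0.0085],"roll":0},{"delta_pos":[0,0.017,-0.0103],"roll":0},{"delta_pos":[0,0.021,-0.012],"roll":0},{"delta_pos":[0,0.025,-0.0135],"roll":0},{"delta_pos":[0,0.0285,-0.0148],"roll":0}]'; python3 d.py 49 -2 187.4
```

```text
clock: 8.68
tool_pos: [0.5833, 0.1427, 0.1898]
orientation: [-0.0, 0.806, 0.593, 0.0]
ft_force: [-7.9, 4.1, 11.0]
width: 0.0074
grip_force: 58.7
t 8.675 tcp case mm [ 44.8  -1.9 189.8] tool delta mm [-0.1  4.2  2.4] F case [-8.7  1.6 11. ] T [0.77 1.72 0.02] w 0.0074 g 58.7
yaw err (tool angle of case x from tool y, +=roll needed) 0.02
```

```bash
python3 -m jog '[{"delta_pos":[0,0,0],"roll":0},{"delta_pos":[0,0,0],"roll":0},{"delta_pos":[0,0,0],"roll":0}]'; python3 d.py 49 -2 187.4
python3 - <<'E'
from h import *
u,v,w,h=160,120,180,170
im=cam("scene");cv2.imwrite("pics/m4.png",cv2.resize(im["color"][v:v+h,u:u+w],None,fx=3.3,fy=3.3,interpolation=cv2.INTER_CUBIC))
E
```

```text
clock: 9.05
tool_pos: [0.5836, 0.1427, 0.1899]
orientation: [0.0, 0.806, 0.593, 0.001]
ft_force: [-6.5, 4.4, 10.5]
width: 0.0077
grip_force: 59.1
t 9.05 tcp case mm [ 45.   -1.9 189.9] tool delta mm [-0.1  3.9  2.5] F case [-7.5  2.3 10.5] T [0.65 1.5  0.  ] w 0.0077 g 59.1
yaw err (tool angle of case x from tool y, +=roll needed) 0.01
```

View pics/m4.png

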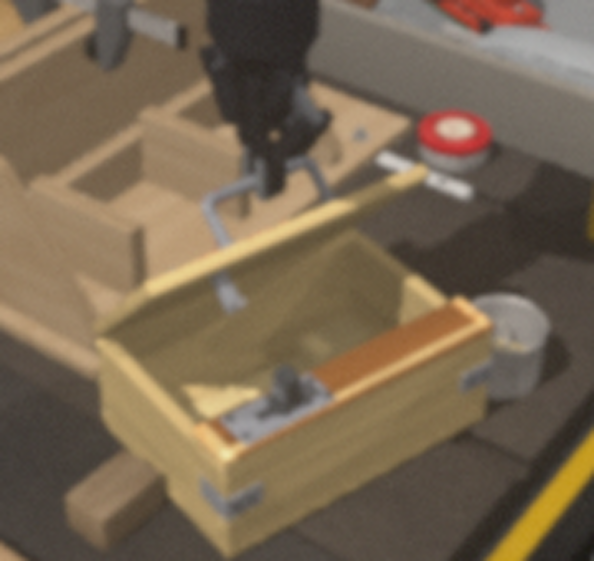

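```bash
python3 - <<'E'
from fit import *
p=np.load("p.npy");p=np.array([.5422,.1552,-.3054])
im=cam("scene")
for t in(40,45,50,55,60):
    a=np.radians(t);h=np.array([.085,0,.094])
    def rot(L):
        d=L-h;return h+[np.cos(a)*d[0]+np.sin(a)*d[2],d[1],-np.sin(a)*d[0]+np.cos(a)*d[2]]
    pts=np.array([rot(np.array(q)/1e3) for q in([-44,-120,100],[-44,120,100],[-22,40,137],[-22,-40,137])])
    print(t,((proj(im,W(p,pts))-[160,120]+.5)*3.3).round(0).tolist())
E
```

```text
40 [[438.0, 183.0], [159.0, 304.0], [226.0, 215.0], [318.0, 177.0]]
45 [[432.0, 169.0], [152.0, 288.0], [219.0, 204.0], [311.0, 166.0]]
50 [[425.0, 156.0], [145.0, 273.0], [211.0, 193.0], [303.0, 156.0]]
55 [[418.0, 143.0], [137.0, 258.0], [203.0, 184.0], [296.0, 147.0]]
60 [[410.0, 131.0], [129.0, 244.0], [196.0, 175.0], [288.0, 139.0]]
```

By the picture, the lid's front corner at (427,168) and the bar's left corner at (206,200) give about 46–48°. I'll nudge it slightly to reach 50°.

```bash
python3 -m jog '[{"delta_pos":[0,0.0015,-0.0003],"roll":0},{"delta_pos":[0,0.003,-0.0006],"roll":0},{"delta_pos":[0,0.0045,-0.001],"roll":0},{"delta_pos":[0,0.0045,-0.001],"roll":0},{"delta_pos":[0,0.0045,-0.001],"roll":0},{"delta_pos":[0,0.0045,-0.001],"roll":0}]'; python3 d.py 49 -2 187.4
python3 - <<'E'
from h import *
u,v,w,h=150,110,200,180
im=cam("scene");cv2.imwrite("pics/m5.png",cv2.resize(im["color"][v:v+h,u:u+w],None,fx=3.3,fy=3.3,interpolation=cv2.INTER_CUBIC))
E
```

```text
clock: 9.9
tool_pos: [0.5887, 0.141, 0.191]
orientation: [0.001, 0.806, 0.592, 0.001]
ft_force: [-4.4, 2.0, 9.3]
width: 0.0078
grip_force: 61.2
t 9.9 tcp case mm [ 50.5  -1.9 191. ] tool delta mm [-0.1 -1.5  3.6] F case [-4.7  0.6  9.3] T [0.42 0.79 0.05] w 0.0078 g 61.2
yaw err (tool angle of case x from tool y, +=roll needed) 0.01
```

View pics/m5.png

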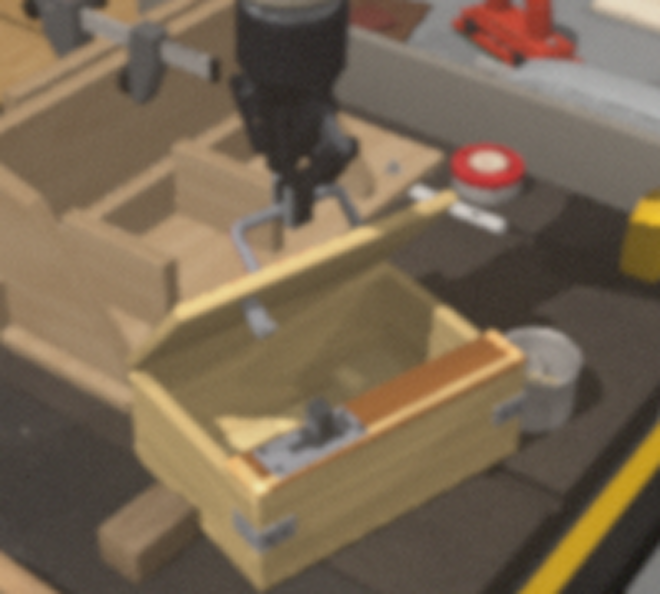

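The lid's front corner is now at (455,195), which works out to about 50°. The grip is firm at 61 N, the cup and block haven't moved, and the slide is untouched.

```bash
python3 -c "from rig import *; print(finish_job())"
```

```text
the job is handed in; nothing more can be done
None
```

The tug showed the lid was not caught, so I left the slide alone, lifted the lid to about 50° (judged from the camera picture), and handed in the job with the gripper still holding the handle.

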